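Light the jetting shelf and point out the sprocket and its hub

ROBOT

A 6-joint arm with a two-finger parallel gripper is mounted at the origin on the work surface. World frame = base frame: x ahead of the robot, y to its left, z up, the work surface at z = 0. Lengths are in m, angles in rad, forces in N, time in s.
With the tool pointing down it reaches from about 0.25 to 0.725 m from the base axis. Payload 4 kg.
Tool frame: the origin (TCP) lies between the finger pads, 19 mm behind the fingertips; this is the grasp point; z points along the fingers, y is the line along which they close (so a half turn about z gives the same grasp; the last joint's range is limited). The gripper opens to 85 mm and grips with 20 to 120 N. Pads are 22 mm wide; open, the fingers measure 114 mm over their backs; the gripper's body (76 mm by 85 mm) begins 54 mm behind the grasp point. The pads swing forward as they close: fully open they stand 13 mm farther back than shut.
Start: joints at [1.232, 0.241, 0.005, 1.335, 0, 1.571], TCP at [0.166, 0.472, 0.25] pointing down, gripper open.
Joint ranges: [-2.72, 2.72], [-1.05, 1.87], [-1.09, 1.28], [-1.99, 2.15], [-1.42, 1.44], [-3.14, 3.14]. Speed limits (rad/s): [2.79, 2.79, 3.14, 3.14, 3.14, 3.14].

INTERFACE

Orientations are given as a unit quaternion [x, y, z, w].
In Python, from workcell import bot gives the robot as it stands. The module is installed in compiled form; this text tells all that it offers.
- The arm moves only by the tool apply_moves, never from a script. Its argument "commands" is a list of rows, each a list of 4 numbers: the shift along the tool's x, y, z scaled (see below), then the turn about the tool's z scaled (see below). In form: [[tx, ty, tz, roll], ...]. A call has exactly 5 rows; each row shifts and turns the commanded pose from where the row before left it, along the tool's axes as they then stand; what a row does not reach is not made up. The controller multiplies each number of a shift by 20 mm and each number of a turn by 60 degrees. A row lasts 1/12 s, in which the tool goes at most 41.7 mm and 7.16 degrees, less where a joint would pass 70% of its speed; a pose out of reach is approached as far as the arm can. A call with a number of a shift or a turn outside -1 to 1 is refused whole. A call with a gripper value outside its range is refused whole. "claw" is the closure, from 0 (fully open) to 1 (shut), set as the call begins (left out, the last holds). The fingers move at their own pace and stop on an object; the grip force is fixed at half the most. Time passes only in rows, so rows that do not move let the fingers close, or fill a call up. It gives the time, the measured TCP pose, the force, the opening and the grip force at its end, in the units of the state.
- bot.get_obs(): the state, without advancing time (a new reading comes with each control period).
- bot.camera(name): name is "scene" or "top"; returns a dict with "image" (384x512x3 uint8, blue, green, red), "camera_matrix" (3x3 intrinsics, pixels), "k1" (the pictures are not rectified: a ray, as slopes to the right and down, at radius r is drawn at 1 + k1 r^2 times it, then the intrinsics apply), "R" (3x3) and "t" (3): a world point X has camera coordinates R X + t. Camera axes: x right, y down, z forward; pixel columns grow to the right and rows downward; lengths in m; the calibration is good to about 2 mm. A picture is of the moment at which its call begins. There is no depth.
- bot.job_done(): hands the job in; it is judged then, once.
The state is a dict: "clock": time; "joint_pos": joint angles; "joint_vel": joint speeds; "tau": joint torques, N m; "eef_pos": TCP position; "tool_rot": TCP orientation; "ft_force": force on the tool from outside, world axes, zero at the start; "ft_torque": the same for the moment, N m; "grip_width": finger opening in m; "grasp_force": force on a finger pad.
Only numpy, scipy, OpenCV 4.12 (cv2) and the standard library are available. Lean on these libraries where they do the work, as an engineer would, in place of code of your own. Each camera call takes 0.05 s, during which the arm holds its last target. There are 200 camera calls.

TASK

Switch on the work light by pressing down the raised end of the black rocker on its base (the end away from the lamp) with the fingertips. Then show the mechanic which parts go together: with the fingers pointing down, point from just above at the middle of the smaller white sprocket for about two seconds, then in the same way at the middle of the metal wheel hub, and finish while still pointing at the hub. Do not touch the sprockets or the hub, do not hover over the larger sprocket, and leave the fuel pump and the mallet where they are.

Things in the scene. Friction and masses are not known exactly. Their poses are not given: they have to be found in the camera images.
- lamp: Work light bolted to the table: grey base box 200 (x) x 110 (y) x 35 mm high, with an upright caged lamp 68 mm across in a brass bayonet socket, 200 mm high, its axis at x = +50 mm. Origin: centre of the base's underside; z up. The black rocker is centred at x = -50 mm, its length along x.
- rocker (a joint): Black rocker, a flat plate 52 (lamp's x) x 28 x 8 mm, pivoting about the lamp's y at its middle, 47 mm above the table. 0 = off: the end away from the lamp (-x) stands up by 0.25 rad; 0.5 rad = fully on: that end pressed down about 10 mm, to the stop; on counts from 0.4. Takes 3 to 4 N at the end, no spring, stays where left. A bezel 4 mm high on the base surrounds it.
- rocker_end (a point): Point to press: on the top face of the rocker's raised end, 20 mm from the pivot, about 56 mm above the table when off; moves with the rocker.
- small_sprocket: The smaller white nylon sprocket, lying loose and flat: 90 mm diameter, 12 mm thick, dark bore in the middle (28 mm; seen only, not open). Origin: centre of its underside; z up.
- large_sprocket: The larger white nylon sprocket, lying loose and flat: 150 mm diameter, 12 mm thick. Origin: centre of its underside; z up.
- hub: Nickel-plated wheel hub, loose, upright: flange 100 mm diameter and 12 mm thick with three studs up to 34 mm high, neck 58 to 64 mm diameter, top at 55 mm (bore marked by a dark disc, not open). Origin: centre of its underside; z up.
- pump: Grey cast fuel pump, loose, 80 x 70 mm (101 mm with the two brass nozzles at its -x), 75 mm high. Origin: centre of its underside. Bystander.
- mallet: Orange rubber mallet lying flat, loose: head 60 mm diameter, 100 mm long along its x, at y = +120 mm; handle along y, down to y = -140 mm. Origin: on the table under the handle. Bystander.
There are look-alikes about, which are no part of the job. Leave any pink or red look-alike of the lamp alone.

How it is judged:
On the way, in this order (a step that is already met when the one before it is completed fails the run):
1. the rocker is pressed to on (value of joint rocker above 0.4 rad), for 0.2 s.
2. the tool points down just above the middle of the smaller sprocket and dwells 1.5 s (tool point within 25 mm of its centre seen from above, 12 to 83 mm above its top face) (horizontal distance between the grasp point and small_sprocket below 0.025 m and z of the grasp point in the frame of small_sprocket between 0.024 and 0.095 m and (angle between the grasp point's own z axis and vertical below 0.75 rad or angle between the grasp point's own z axis and vertical above 2.39 rad)), for 1.5 s.
3. the tool points down just above the middle of the wheel hub and dwells 1.5 s (tool point within 25 mm of its centre seen from above, 12 to 83 mm above its top face) (horizontal distance between the grasp point and hub below 0.025 m and z of the grasp point in the frame of hub between 0.067 and 0.138 m and (angle between the grasp point's own z axis and vertical below 0.75 rad or angle between the grasp point's own z axis and vertical above 2.39 rad)), for 1.5 s.
At the end, for the whole second after the job is handed in: The rocker is on (above 0.4 rad), the tool still points down (within 43 degrees) above the wheel hub, the tool point within 25 mm of its centre seen from above and 12 to 83 mm above its top face, and both sprockets, hub, pump and mallet are within 10 mm of where they were (all of step 3 and value of joint rocker above 0.4 rad and distance of each of small_sprocket, large_sprocket, hub, pump, mallet from where it was at the start of the episode below 0.01 m); the robot touches nothing.
It fails at once if the robot touches a sprocket or the hub (contact force between any of the fingers, the arm and small_sprocket above 0.3 N or contact force between any of the fingers, the arm and large_sprocket above 0.3 N or contact force between any of the fingers, the arm and hub above 0.3 N).
It fails at once if the pump or the mallet is moved by more than 10 mm (distance of any of pump, mallet from where it was at the start of the episode above 0.01 m).
It fails at once if the tool hovers low over the middle of the larger sprocket (tool point within 20 mm of its centre seen from above and less than 60 mm above its top face) (horizontal distance between the grasp point and large_sprocket below 0.02 m and z of the grasp point in the frame of large_sprocket below 0.072 m).
It also fails if it takes over 51 s, if anything falls off the work surface, if the arm or the gripper's body presses on something with over 40 N, if the wrist force passes 120 N, or if a joint passes its speed limit or range.

## Working session

There is one attempt and no reset: what is moved stays moved. The work goes in short steps, Python scripts to look and compute and a tool call to move; the robot and the scene stay as the last step left them, time stands still between calls to the robot, and variables do not carry over. Pictures are saved under pics/ and viewed, at most 10 in all, crops included, and the job is handed in when it is done.

Besides the shell and the picture viewer there is one more tool, called by a JSON object that holds its "fn" and its "kwargs". apply_moves: Moves the arm, as the interface text tells. Shifts and turns lie within -1 to 1; 1 stands for 20 mm of shift or 60 degrees of turn. Its arguments: {"type":"object","properties":{"commands":{"type":"array","items":{"type":"array","items":{"type":"number","minimum":-1,"maximum":1}}},"claw":{"type":"number"}},"required":["commands"]}

```bash
mkdir -p pics; cat > h.py <<'E'
import numpy as np, cv2
from workcell import bot
def ray(c,u,v):
    K=c["camera_matrix"];k=c["k1"]
    d=cv2.undistortPoints(np.array([[[u,v]]],float),np.array(K,float),np.array([k,0,0,0,0],float))[0,0]
    R=np.array(c["R"]);return -R.T@np.array(c["t"]), R.T@np.array([d[0],d[1],1])
def onz(c,u,v,z):
    o,d=ray(c,u,v);return o+d*(z-o[2])/d[2]
def tri(c1,p1,c2,p2):
    o1,d1=ray(c1,*p1);o2,d2=ray(c2,*p2)
    s=np.linalg.lstsq(np.c_[d1,-d2],o2-o1,rcond=None)[0]
    a,b=o1+s[0]*d1,o2+s[1]*d2
    return (a+b)/2,np.linalg.norm(a-b)
def px(c,X):
    R=np.array(c["R"]);
    return cv2.projectPoints(np.array([X],float),cv2.Rodrigues(R)[0],np.array(c["t"],float),np.array(c["camera_matrix"],float),np.array([c["k1"],0,0,0,0],float))[0][0,0]
E
python3 - <<'E'
from h import *
import pickle
C={n:bot.camera(n) for n in("scene","top")}
pickle.dump(C,open("c.pkl","wb"))
for n in C:
    c=C[n];cv2.imwrite(f"pics/{n}0.png",cv2.resize(c["image"],(800,600),interpolation=cv2.INTER_CUBIC));print(n,-np.array(c["R"]).T@np.array(c["t"]),c["k1"])
print(bot.get_obs())
E
```

```text
scene [ 0.46930506 -0.65902512  1.08987814] -0.06545182326509533
top [ 0.23239869 -0.12366593  1.32214297] -0.0725065359265166
{'clock': 0.1, 'joint_pos': array([1.23198212e+00, 2.41317571e-01, 3.86016822e-03, 1.33517787e+00,
       4.46753064e-06, 1.57081099e+00]), 'joint_vel': array([-0.00215709, -0.00259585,  0.00178283,  0.00011388,  0.00059623,
        0.00024913]), 'tau': array([-6.22571970e-04, -3.73137689e+01,  2.53009880e+01,  1.08365872e-02,
       -5.51525136e-05,  4.42399450e-08]), 'eef_pos': array([0.16600992, 0.47108322, 0.24921242]), 'tool_rot': array([ 1.68605130e-01,  9.85683248e-01, -9.05932804e-04, -1.57216018e-04]), 'ft_force': array([-0.72532624, -0.37931273, -0.61322105]), 'ft_torque': array([ 0.00651971, -0.00309427, -0.01723109]), 'grasp_force': 0.0, 'grip_width': 0.08511743170529426}
```

View pics/scene0.png

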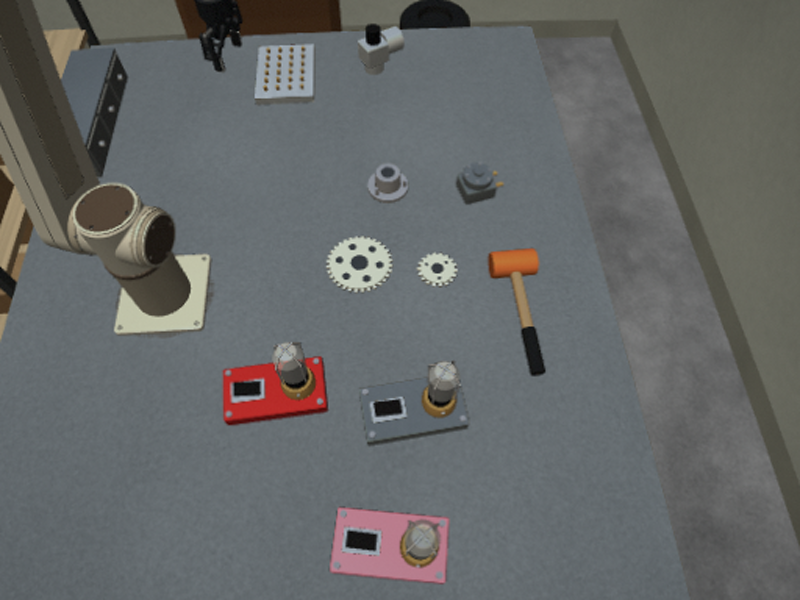

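View pics/top0.png

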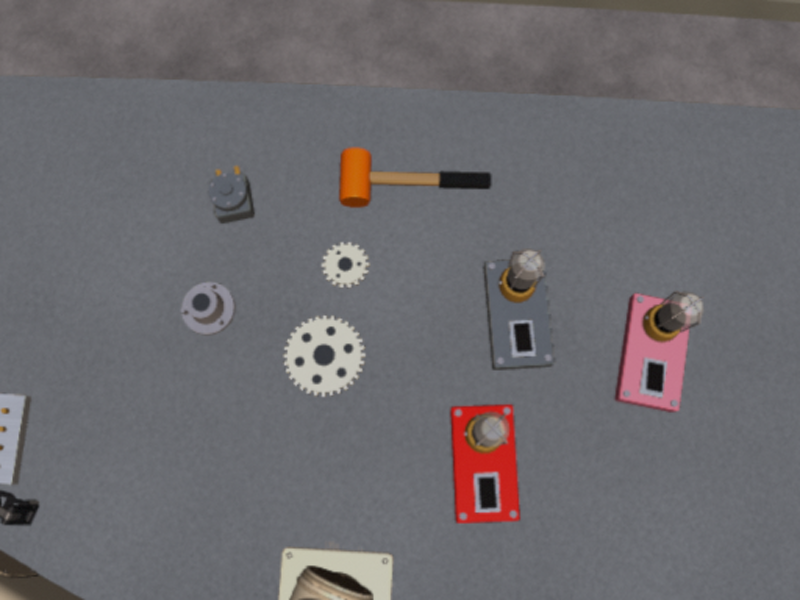

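Scene picture (800×600 px): the lamp candidates are red (275,390), grey (413,405) and pink (390,545). Only the grey one fits the description, and its rocker is at (388,408) there and (522,338) in the top view. There are two white sprockets: the small one is at scene (437,269) / top (345,264), the large one at scene (360,263) / top (324,355). The hub is at scene (388,180) / top (207,305).

Next I measure by masks and confirm the rocker and small sprocket in one crop.

```bash
cat > m.py <<'E'
from h import *
import pickle
C=pickle.load(open("c.pkl","rb"))
def blob(n,u,v,r,f):
    im=C[n]["image"];m=f(im).astype(np.uint8);u*=.64;v*=.64;r*=.64
    k=np.zeros_like(m);cv2.circle(k,(int(u),int(v)),int(r),1,-1);m&=k
    N,L,S,cc=cv2.connectedComponentsWithStats(m);i=1+np.argmax(S[1:,4])
    cnt=cv2.findContours((L==i).astype(np.uint8),cv2.RETR_EXTERNAL,cv2.CHAIN_APPROX_NONE)[0][0]
    return cc[i],S[i,4],cv2.minAreaRect(cnt)
dark=lambda t:(lambda im:im.max(2)<t)
white=lambda im:im.min(2)>150
P={}
for nm,s,t,f in [("rocker",(388,408,20),(522,338,24),dark(45)),("sbore",(437,269,11),(345,264,11),dark(90)),("ssp",(437,269,30),(345,264,32),white),
  ("lsp",(360,263,38),(324,355,45),white),("lbore",(360,263,11),(324,355,14),dark(90)),("hubbore",(388,171,10),(202,302,12),dark(80))]:
    a,b=blob("scene",*s,f),blob("top",*t,f)
    X,g=tri(C["scene"],a[0],C["top"],b[0])
    print(nm,a[0].round(1),a[1],b[0].round(1),b[1],X.round(4),round(g,4),a[2],b[2])
def crop(n,u,v,w):
    u*=.64;v*=.64;im=C[n]["image"][int(v-w):int(v+w),int(u-w):int(u+w)];return cv2.resize(im,(390,390),interpolation=cv2.INTER_CUBIC)
cv2.imwrite("pics/crop.png",np.hstack([crop("top",520,315,45),crop("top",205,303,25)]))
E
python3 m.py
```

```text
rocker [247.7 260.5] 134 [334.2 215.6] 133 [ 0.4814 -0.3059  0.043 ] 0.001 ((247.78048706054688, 260.5243835449219), (8.282365798950195, 16.012571334838867), 83.6598129272461) ((334.1707458496094, 215.5365753173828), (15.902141571044922, 8.171934127807617), 83.6598129272461)
sbore [279.4 171.5] 33 [220.5 168.5] 52 [0.6129 0.0261 0.0061] 0.0009 ((279.0, 171.5), (5.0, 6.0), 90.0) ((220.5, 168.5), (7.0, 7.0), 90.0)
ssp [279.6 171.7] 299 [220.6 168.9] 485 [0.613  0.0262 0.0041] 0.0004 ((279.5769348144531, 171.88461303710938), (23.574758529663086, 20.801258087158203), 33.690067291259766) ((220.50001525878906, 169.0), (27.854299545288086, 28.782777786254883), 68.19859313964844)
lsp [229.3 168.2] 839 [207.  227.3] 1537 [0.4366 0.0523 0.0041] 0.0004 ((229.6470947265625, 168.5882568359375), (34.92512893676758, 40.74597930908203), 75.96376037597656) ((207.11767578125, 227.47061157226562), (49.96233367919922, 51.41754913330078), 75.96376037597656)
lbore [229.5 167.5] 68 [206.8 226.6] 126 [0.4377 0.0523 0.0085] 0.0008 ((229.5, 167.5), (7.0, 9.0), 90.0) ((207.0, 226.5), (11.0, 12.0), 90.0)
hubbore [247.6 110. ] 35 [128.3 193. ] 86 [0.5152 0.2775 0.0509] 0.0003 ((247.5, 110.0), (4.0, 7.0), 90.0) ((128.5, 193.0), (10.0, 9.0), 90.0)
```

View pics/crop.png

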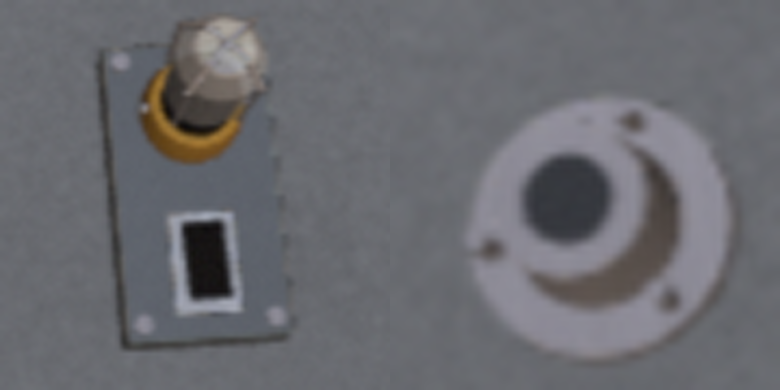

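The crop shows the grey lamp's black rocker in its white bezel, on the side nearer the robot (crop px 205,260). The lamp stands at the far end, and the red and pink ones are rejected. The hub's dark bore is at crop (568,197). By area and diameter the small sprocket is (0.613, 0.026) and the large one (0.437, 0.052).

```bash
python3 - <<'E'
from h import *
import pickle
C=pickle.load(open("c.pkl","rb"));c=C["top"]
f=lambda x,y:onz(c,287+x*90/390-.5,156+y*90/390-.5,.035)
a,b,k=f(145,323),f(277,315),f(121,61)
y1=np.degrees(np.arctan2(*(k-a)[[1,0]]));y2=np.degrees(np.arctan2(*(a-b)[[1,0]]))-90
print(a,b,k,y1,y2)
th=np.radians((y1+y2)/2);d=np.array([np.cos(th),np.sin(th),0])
# rocker from the bezel plane height 0.047 in each view
for n,p in(("scene",(247.7,260.5)),("top",(334.2,215.6))):print(n,onz(C[n],*p,.051))
piv=np.array([.4814,-.306,0]);T=piv-.025*d;print("target",T)
xt=-d;yt=np.array([-xt[1],xt[0],0])*-1
D=T-np.array([.166,.4711,0]);print("turn world deg to",180+np.degrees(th),"tool shift mm",1e3*D@xt,1e3*D@yt)
print(xt,yt)
E
```

```text
[ 0.44039714 -0.26782925  0.035     ] [ 0.44983334 -0.35305719  0.035     ] [ 0.61543832 -0.24786483  0.035     ] 6.5067833368056345 6.317897874049947
scene [ 0.4809885  -0.30869244  0.051     ]
top [ 0.48029798 -0.30469096  0.051     ]
target [ 0.4565564  -0.30879207  0.        ]
turn world deg to 186.4123406054278 tool shift mm -201.63798493492126 -807.4631841667076
[-0.99374389 -0.11168297 -0.        ] [-0.11168297  0.99374389 -0.        ]
```

{"fn": "apply_moves", "kwargs": {"commands": [[0,0,-0.5,-0.1],[0,0,-0.5,-0.1],[0,0,-0.5,-0.1],[0,0,-0.5,-0.1],[0,0,0,0]], "claw": 1}}

```text
clock: 0.52
eef_pos: [0.1664, 0.4723, 0.2915]
tool_rot: [-0.041, 0.999, 0.001, 0.0]
ft_force: [-0.1, 0.6, -0.2]
grip_width: 0.0253
grasp_force: 0.0
```

{"fn": "apply_moves", "kwargs": {"commands": [[-0.25,-0.89,0,0],[-0.25,-0.89,0,0],[-0.25,-0.89,0,0],[-0.25,-0.89,0,0],[-0.25,-0.89,0,0]]}}

```text
clock: 0.93
eef_pos: [0.1982, 0.3837, 0.289]
tool_rot: [-0.039, 0.999, -0.001, -0.0]
ft_force: [0.3, -0.4, -0.2]
grip_width: 0.0003
grasp_force: 0.0
```

{"fn": "apply_moves", "kwargs": {"commands": [[-0.25,-0.89,0,0],[-0.25,-0.89,0,0],[-0.25,-0.89,0,0],[-0.25,-0.89,0,0],[-0.25,-0.89,0,0]]}}

```text
clock: 1.35
eef_pos: [0.2302, 0.2969, 0.2892]
tool_rot: [-0.039, 0.999, -0.0, -0.0]
ft_force: [1.1, -0.5, 0.3]
grip_width: -0.0001
grasp_force: 0.0
```

```bash
python3 -c "
from h import *
print(bot.get_obs()['joint_pos'])"
```

```text
[ 9.11443926e-01 -2.20928254e-02 -1.92573922e-01  1.40158046e+00
 -3.16810205e-05  8.34182497e-01]
```

q6 drops with q1, so the last joint stays in range; I continue.

{"fn": "apply_moves", "kwargs": {"commands": [[-0.25,-0.89,0,0],[-0.25,-0.89,0,0],[-0.25,-0.89,0,0],[-0.25,-0.89,0,0],[-0.25,-0.89,0,0]]}}

```text
clock: 1.77
eef_pos: [0.2621, 0.2103, 0.2892]
tool_rot: [-0.039, 0.999, -0.0, -0.0]
ft_force: [-0.0, 1.0, -0.4]
grip_width: -0.0
grasp_force: 0.0
```

{"fn": "apply_moves", "kwargs": {"commands": [[-0.25,-0.89,0,0],[-0.25,-0.89,0,0],[-0.25,-0.89,0,0],[-0.25,-0.89,0,0],[-0.25,-0.89,0,0]]}}

```text
clock: 2.18
eef_pos: [0.2941, 0.1237, 0.2893]
tool_rot: [-0.039, 0.999, -0.0, -0.0]
ft_force: [0.8, 0.5, 0.4]
grip_width: 0.0
grasp_force: 0.0
```

{"fn": "apply_moves", "kwargs": {"commands": [[-0.25,-0.89,0,0],[-0.25,-0.89,0,0],[-0.25,-0.89,0,0],[-0.25,-0.89,0,0],[-0.25,-0.89,0,0]]}}

```text
clock: 2.6
eef_pos: [0.3261, 0.037, 0.2893]
tool_rot: [-0.038, 0.999, -0.0, -0.001]
ft_force: [0.0, -0.9, -0.2]
grip_width: -0.0002
grasp_force: 0.0
```

{"fn": "apply_moves", "kwargs": {"commands": [[-0.25,-0.89,0,0],[-0.25,-0.89,0,0],[-0.25,-0.89,0,0],[-0.25,-0.89,0,0],[-0.25,-0.89,0,0]]}}

```text
clock: 3.02
eef_pos: [0.3582, -0.0496, 0.2892]
tool_rot: [-0.038, 0.999, 0.0, -0.001]
ft_force: [1.1, -0.3, -0.1]
grip_width: 0.0005
grasp_force: 0.0
```

{"fn": "apply_moves", "kwargs": {"commands": [[-0.25,-0.89,0,0],[-0.25,-0.89,0,0],[-0.25,-0.89,0,0],[-0.25,-0.89,0,0],[-0.25,-0.89,0,0]]}}

```text
clock: 3.43
eef_pos: [0.3903, -0.1362, 0.2891]
tool_rot: [-0.038, 0.999, 0.0, -0.001]
ft_force: [0.1, -0.4, 0.1]
grip_width: 0.0
grasp_force: 0.0
```

{"fn": "apply_moves", "kwargs": {"commands": [[-0.25,-0.89,0,0],[-0.25,-0.89,0,0],[-0.25,-0.89,0,0],[-0.25,-0.89,0,0],[0,0,0,0]]}}

```text
clock: 3.85
eef_pos: [0.4167, -0.2071, 0.2887]
tool_rot: [-0.037, 0.999, -0.0, -0.0]
ft_force: [1.6, -0.0, -0.3]
grip_width: -0.0002
grasp_force: 0.0
```

{"fn": "apply_moves", "kwargs": {"commands": [[-0.3,-0.95,0,0],[-0.3,-0.95,0,0],[-0.3,-0.95,0,0],[-0.3,-0.95,0,0],[-0.3,-0.95,0,0]]}}

```text
clock: 4.27
eef_pos: [0.4535, -0.2971, 0.2892]
tool_rot: [-0.039, 0.999, 0.001, -0.001]
ft_force: [0.0, 0.1, -0.7]
grip_width: -0.0002
grasp_force: 0.0
```

{"fn": "apply_moves", "kwargs": {"commands": [[-0.1,-0.45,0,0],[0,0,0.8,0],[0,0,0.9,0],[0,0,0.9,0],[0,0,0.9,0]]}}

```text
clock: 4.68
eef_pos: [0.4558, -0.305, 0.2188]
tool_rot: [-0.039, 0.999, 0.001, -0.0]
ft_force: [0.7, -0.6, 0.5]
grip_width: -0.0002
grasp_force: 0.0
```

{"fn": "apply_moves", "kwargs": {"commands": [[0,0,0.9,0],[0,0,0.9,0],[0,0,0.9,0],[0,0,0.9,0],[0,0,0.9,0]]}}

```text
clock: 5.1
eef_pos: [0.4557, -0.3047, 0.1289]
tool_rot: [-0.039, 0.999, 0.001, -0.0]
ft_force: [-0.3, 0.3, 0.2]
grip_width: 0.0001
grasp_force: 0.0
```

{"fn": "apply_moves", "kwargs": {"commands": [[0,0,0.5,0],[0,0,0.3,0],[0,0,0,0],[0,0,0,0],[0,0,0,0]]}}

```text
clock: 5.52
eef_pos: [0.457, -0.3063, 0.1152]
tool_rot: [-0.04, 0.999, -0.001, 0.001]
ft_force: [-0.7, 0.1, 0.5]
grip_width: 0.0001
grasp_force: 0.0
```

```bash
python3 - <<'E'
from h import *
S=[bot.camera(n) for n in("scene","top")]
s,t=S
def cr(c,X,w):
    u,v=px(c,X).astype(int);print(u,v);return cv2.resize(c["image"][max(v-w,0):v+w,max(u-w,0):u+w],(400,400),interpolation=cv2.INTER_CUBIC)
cv2.imwrite("pics/press0.png",np.hstack([cr(s,[.47,-.306,.06],40),cr(t,[.47,-.306,.06],40)]))
print(bot.get_obs()["eef_pos"])
E
```

```text
243 258
335 218
[ 0.45704504 -0.30632574  0.11522166]
```

View pics/press0.png

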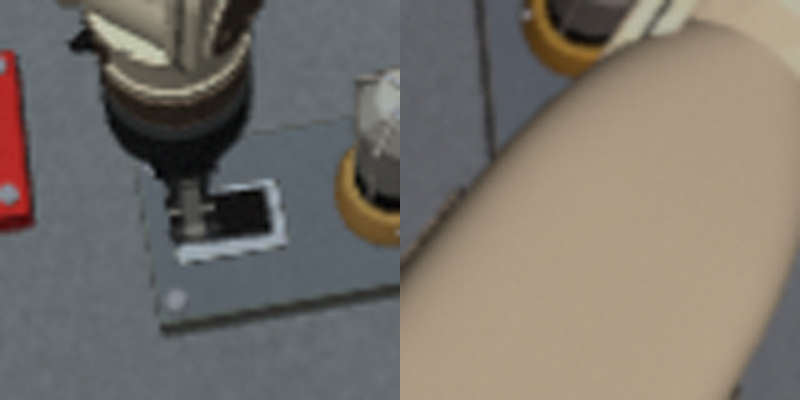

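The scene crop shows the fingertips (190,225) over the rocker's outer end with the lamp clear. I press slowly.

{"fn": "apply_moves", "kwargs": {"commands": [[0,0,0.5,0],[0,0,0.5,0],[0,0,0.4,0],[0,0,0.3,0],[0,0,0,0]]}}

```text
clock: 6.03
eef_pos: [0.4549, -0.305, 0.0777]
tool_rot: [-0.04, 0.999, 0.001, -0.002]
ft_force: [-0.1, 0.3, -0.2]
grip_width: 0.0001
grasp_force: 0.0
```

{"fn": "apply_moves", "kwargs": {"commands": [[0,0,0.1,0],[0,0,0.1,0],[0,0,0.1,0],[0,0,0.1,0],[0,0,0,0]]}}

```text
clock: 6.45
eef_pos: [0.4562, -0.3061, 0.0721]
tool_rot: [-0.04, 0.999, -0.0, -0.0]
ft_force: [0.1, 0.5, 0.9]
grip_width: 0.0004
grasp_force: 0.2
```

{"fn": "apply_moves", "kwargs": {"commands": [[0,0,0.1,0],[0,0,0.1,0],[0,0,0,0],[0,0,0,0],[0,0,0,0]]}}

```text
clock: 6.87
eef_pos: [0.4562, -0.3061, 0.068]
tool_rot: [-0.04, 0.999, -0.0, -0.0]
ft_force: [-2.4, -1.8, 2.5]
grip_width: -0.0
grasp_force: 1.4
```

{"fn": "apply_moves", "kwargs": {"commands": [[0,0,0.1,0],[0,0,0.05,0],[0,0,0,0],[0,0,0,0],[0,0,0,0]]}}

```text
clock: 7.28
eef_pos: [0.4561, -0.3061, 0.0655]
tool_rot: [-0.04, 0.999, -0.0, -0.0]
ft_force: [-5.1, -0.9, 6.5]
grip_width: 0.0
grasp_force: 3.9
```

{"fn": "apply_moves", "kwargs": {"commands": [[0,0,0.1,0],[0,0,0,0],[0,0,0,0],[0,0,0,0],[0,0,0,0]]}}

```text
clock: 7.7
eef_pos: [0.4561, -0.3061, 0.0651]
tool_rot: [-0.04, 0.999, -0.001, 0.0]
ft_force: [-7.2, 1.7, 16.5]
grip_width: 0.0001
grasp_force: 9.1
```

{"fn": "apply_moves", "kwargs": {"commands": [[0,0,0.1,0],[0,0,0,0],[0,0,0,0],[0,0,0,0],[0,0,0,0]]}}

```text
clock: 8.12
eef_pos: [0.4562, -0.3062, 0.0648]
tool_rot: [-0.04, 0.999, -0.001, 0.001]
ft_force: [-11.0, 3.6, 27.1]
grip_width: -0.0003
grasp_force: 14.4
```

The force rose steeply with hardly any further travel, so the rocker is at its stop. I lift and check.

{"fn": "apply_moves", "kwargs": {"commands": [[0,0,-0.5,0],[0,0,-1,0],[0,0,-1,0],[0,0,-1,0],[0,0,-1,0]]}}

```text
clock: 8.53
eef_pos: [0.4568, -0.3054, 0.1514]
tool_rot: [-0.04, 0.999, 0.001, 0.0]
ft_force: [0.5, -0.1, -0.9]
grip_width: -0.0002
grasp_force: 0.0
```

{"fn": "apply_moves", "kwargs": {"commands": [[0,0,-1,0],[0,0,-1,0],[0,0,-1,0],[0,0,-1,0],[0,0,-0.5,0]]}}

```text
clock: 8.95
eef_pos: [0.4578, -0.3062, 0.2433]
tool_rot: [-0.04, 0.999, -0.001, 0.002]
ft_force: [0.8, -0.0, -0.2]
grip_width: 0.0002
grasp_force: 0.0
```

{"fn": "apply_moves", "kwargs": {"commands": [[0,1,0,0],[0,1,0,0],[0,1,0,0],[0,1,0,0],[0,1,0,0]]}}

```text
clock: 9.37
eef_pos: [0.4484, -0.205, 0.2402]
tool_rot: [-0.04, 0.999, 0.001, -0.0]
ft_force: [-0.3, -0.0, 0.7]
grip_width: -0.0002
grasp_force: 0.0
```

```bash
python3 - <<'E'
from h import *
S=[bot.camera(n) for n in("scene","top")]
import pickle
C=pickle.load(open("c.pkl","rb"))
def cr(c,X,w):
    u,v=px(c,X).astype(int);return cv2.resize(c["image"][max(v-w,0):v+w,max(u-w,0):u+w],(266,266),interpolation=cv2.INTER_CUBIC)
X=[.5,-.306,.06]
cv2.imwrite("pics/after.png",np.vstack([np.hstack([cr(C["scene"],X,32),cr(S[0],X,32)]),np.hstack([cr(C["top"],X,32),cr(S[1],X,32)])]))
print(bot.get_obs()["eef_pos"])
E
```

```text
[ 0.44812085 -0.20360424  0.2403822 ]
```

View pics/after.png

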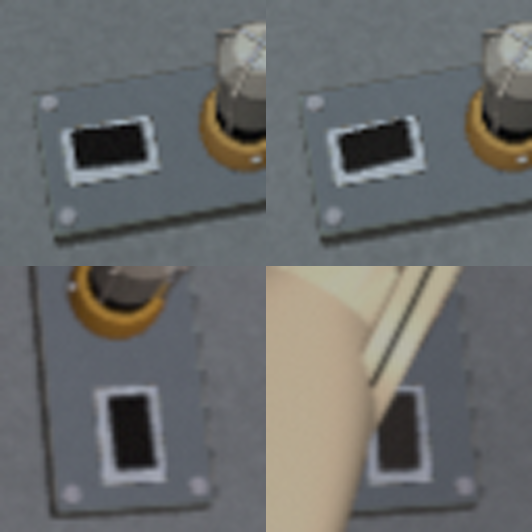

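The right-hand (after) views show the rocker now tilted the other way: its dark face has turned to the far side, with the outer end (345,165) down. On to the small sprocket.

{"fn": "apply_moves", "kwargs": {"commands": [[-0.75,0.9,0,0],[-0.75,0.9,0,0],[-0.75,0.9,0,0],[-0.75,0.9,0,0],[-0.75,0.9,0,0]]}}

```text
clock: 9.88
eef_pos: [0.5168, -0.11, 0.2403]
tool_rot: [-0.04, 0.999, 0.0, 0.0]
ft_force: [-0.0, 0.4, -1.0]
grip_width: -0.0001
grasp_force: 0.0
```

{"fn": "apply_moves", "kwargs": {"commands": [[-0.75,0.9,0,0],[-0.75,0.9,0,0],[-0.75,0.9,0,0],[-0.75,0.9,0,0],[-0.75,0.9,0,0]]}}

```text
clock: 10.3
eef_pos: [0.5845, -0.0141, 0.2401]
tool_rot: [-0.04, 0.999, 0.0, -0.0]
ft_force: [0.9, -0.3, -0.8]
grip_width: -0.0001
grasp_force: 0.0
```

{"fn": "apply_moves", "kwargs": {"commands": [[-0.75,0.9,0,0],[-0.75,0.9,0,0],[0,0,0,0],[0,0,0,0],[0,0,0,0]]}}

```text
clock: 10.72
eef_pos: [0.6103, 0.023, 0.2401]
tool_rot: [-0.04, 0.999, -0.0, -0.001]
ft_force: [-0.5, -0.1, -0.9]
grip_width: 0.0
grasp_force: 0.0
```

{"fn": "apply_moves", "kwargs": {"commands": [[-0.15,0.15,0.9,0],[0,0,0.9,0],[0,0,0.9,0],[0,0,0.9,0],[0,0,0.9,0]]}}

```text
clock: 11.13
eef_pos: [0.6127, 0.0252, 0.1504]
tool_rot: [-0.039, 0.999, -0.0, 0.0]
ft_force: [-0.1, -0.3, -0.2]
grip_width: -0.0
grasp_force: 0.0
```

{"fn": "apply_moves", "kwargs": {"commands": [[0,0,0.9,0],[0,0,0.9,0],[0,0,0.9,0],[0,0,0.9,0],[0,0,0.4,0]]}}

```text
clock: 11.55
eef_pos: [0.6111, 0.0252, 0.0685]
tool_rot: [-0.039, 0.999, -0.0, -0.002]
ft_force: [-0.7, 0.2, 0.8]
grip_width: 0.0
grasp_force: 0.0
```

{"fn": "apply_moves", "kwargs": {"commands": [[0,0,0,0],[0,0,0,0],[0,0,0,0],[0,0,0,0],[0,0,0,0]]}}

```text
clock: 11.97
eef_pos: [0.6141, 0.0267, 0.0724]
tool_rot: [-0.04, 0.999, -0.0, 0.001]
ft_force: [0.0, -0.1, -0.6]
grip_width: -0.0001
grasp_force: 0.0
```

```bash
python3 - <<'E'
from h import *
c=bot.camera("scene")
u,v=px(c,[.613,.026,.03]).astype(int)
cv2.imwrite("pics/spr.png",cv2.resize(c["image"][v-50:v+50,u-50:u+50],(500,500),interpolation=cv2.INTER_CUBIC))
E
```

```text
(no output)
```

View pics/spr.png

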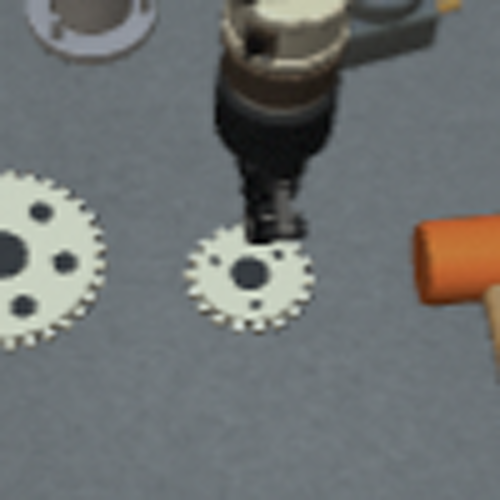

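The fingertips (272,235) hover over the small sprocket's bore (250,272), offset up and right as expected for their height. I dwell, then rise and move to the hub.

{"fn": "apply_moves", "kwargs": {"commands": [[0,0,0,0],[0,0,0,0],[0,0,0,0],[0,0,0,0],[0,0,0,0]]}}

```text
clock: 12.43
eef_pos: [0.6132, 0.0268, 0.071]
tool_rot: [-0.04, 0.999, 0.0, -0.0]
ft_force: [-1.1, -0.3, 0.1]
grip_width: 0.0002
grasp_force: 0.0
```

{"fn": "apply_moves", "kwargs": {"commands": [[0,0,0,0],[0,0,0,0],[0,0,0,0],[0,0,0,0],[0,0,0,0]]}}

```text
clock: 12.85
eef_pos: [0.6132, 0.0267, 0.071]
tool_rot: [-0.04, 0.999, 0.0, 0.0]
ft_force: [-0.2, 0.7, -0.8]
grip_width: -0.0
grasp_force: 0.0
```

{"fn": "apply_moves", "kwargs": {"commands": [[0,0,0,0],[0,0,0,0],[0,0,0,0],[0,0,0,0],[0,0,0,0]]}}

```text
clock: 13.27
eef_pos: [0.6132, 0.0267, 0.071]
tool_rot: [-0.04, 0.999, -0.0, -0.0]
ft_force: [0.4, -0.5, -0.8]
grip_width: -0.0001
grasp_force: 0.0
```

{"fn": "apply_moves", "kwargs": {"commands": [[0,0,0,0],[0,0,0,0],[0,0,0,0],[0,0,0,0],[0,0,0,0]]}}

```text
clock: 13.68
eef_pos: [0.6132, 0.0267, 0.071]
tool_rot: [-0.04, 0.999, 0.0, 0.0]
ft_force: [-0.4, 0.4, 0.4]
grip_width: 0.0004
grasp_force: 0.0
```

{"fn": "apply_moves", "kwargs": {"commands": [[0,0,0,0],[0,0,0,0],[0,0,0,0],[0,0,0,0],[0,0,0,0]]}}

```text
clock: 14.1
eef_pos: [0.6132, 0.0267, 0.071]
tool_rot: [-0.04, 0.999, 0.0, -0.0]
ft_force: [0.4, -0.2, 0.2]
grip_width: 0.0002
grasp_force: 0.0
```

{"fn": "apply_moves", "kwargs": {"commands": [[0,0,-0.9,0],[0,0,-0.9,0],[0,0,-0.9,0],[0,0,-0.9,0],[0,0,-0.9,0]]}}

```text
clock: 14.52
eef_pos: [0.6131, 0.0267, 0.1618]
tool_rot: [-0.04, 0.999, -0.0, -0.0]
ft_force: [0.0, 0.2, 0.1]
grip_width: -0.0001
grasp_force: 0.0
```

{"fn": "apply_moves", "kwargs": {"commands": [[0,0,-0.9,0],[0,0,-0.9,0],[0,0,0,0],[0,0,0,0],[0,0,0,0]]}}

```text
clock: 14.93
eef_pos: [0.6127, 0.0267, 0.1961]
tool_rot: [-0.04, 0.999, 0.0, -0.001]
ft_force: [-0.8, -0.0, 0.3]
grip_width: 0.0004
grasp_force: 0.0
```

{"fn": "apply_moves", "kwargs": {"commands": [[0.26,0.86,0,0],[0.26,0.86,0,0],[0.26,0.86,0,0],[0.26,0.86,0,0],[0.26,0.86,0,0]]}}

```text
clock: 15.35
eef_pos: [0.579, 0.1108, 0.195]
tool_rot: [-0.04, 0.999, -0.0, -0.002]
ft_force: [0.4, 0.9, -0.5]
grip_width: 0.0004
grasp_force: 0.0
```

{"fn": "apply_moves", "kwargs": {"commands": [[0.26,0.86,0,0],[0.26,0.86,0,0],[0.26,0.86,0,0],[0.26,0.86,0,0],[0.26,0.86,0,0]]}}

```text
clock: 15.77
eef_pos: [0.5463, 0.1944, 0.195]
tool_rot: [-0.04, 0.999, -0.001, -0.002]
ft_force: [0.3, 0.6, -0.6]
grip_width: 0.0004
grasp_force: 0.0
```

{"fn": "apply_moves", "kwargs": {"commands": [[0.26,0.86,0,0],[0.26,0.86,0,0],[0.26,0.86,0,0],[0.26,0.86,0,0],[0.26,0.86,0,0]]}}

```text
clock: 16.18
eef_pos: [0.5135, 0.278, 0.195]
tool_rot: [-0.04, 0.999, -0.001, -0.002]
ft_force: [0.2, -0.2, 0.5]
grip_width: 0.0
grasp_force: 0.0
```

{"fn": "apply_moves", "kwargs": {"commands": [[0,0,0.9,0],[0,0,0.9,0],[0,0,0.9,0],[0,0,0.9,0],[0,0,0.6,0]]}}

```text
clock: 16.6
eef_pos: [0.5127, 0.2767, 0.1092]
tool_rot: [-0.04, 0.999, -0.001, -0.003]
ft_force: [0.6, 0.3, 1.6]
grip_width: 0.0006
grasp_force: 0.0
```

{"fn": "apply_moves", "kwargs": {"commands": [[0,0,0,0],[0,0,0,0],[0,0,0,0],[0,0,0,0],[0,0,0,0]]}}

```text
clock: 17.02
eef_pos: [0.5154, 0.278, 0.1141]
tool_rot: [-0.04, 0.999, 0.0, 0.001]
ft_force: [0.1, -0.5, 0.0]
grip_width: -0.0002
grasp_force: 0.0
```

```bash
python3 - <<'E'
from h import *
c=bot.camera("scene")
u,v=px(c,[.515,.2775,.06]).astype(int)
cv2.imwrite("pics/hub.png",cv2.resize(c["image"][v-50:v+50,u-50:u+50],(400,400),interpolation=cv2.INTER_CUBIC))
cv2.imwrite("pics/end.png",cv2.resize(c["image"],(800,600)))
E
```

```text
(no output)
```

View pics/hub.png

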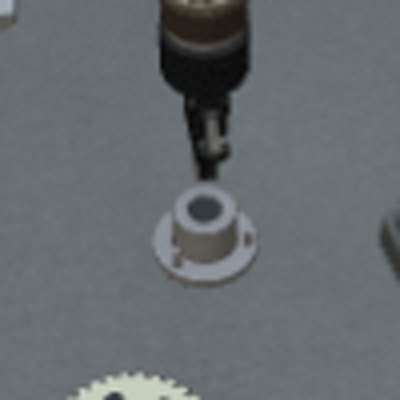

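View pics/end.png

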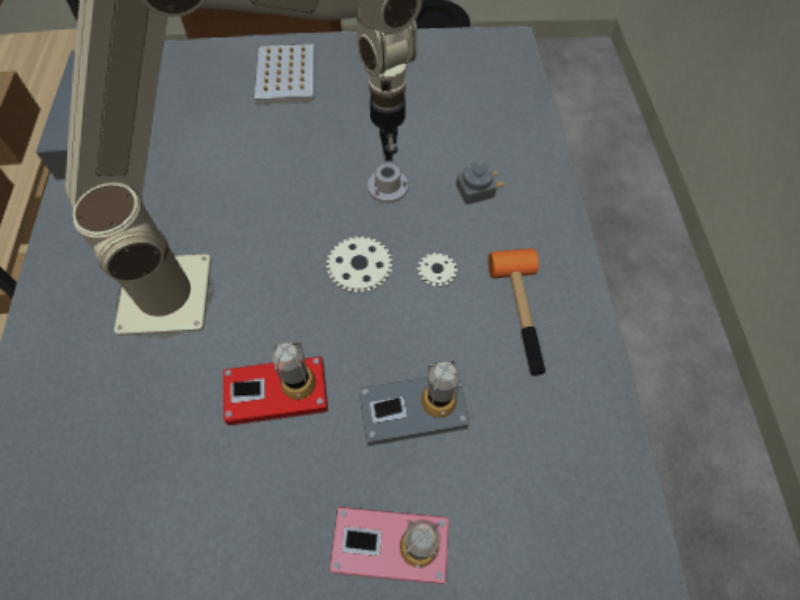

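The fingertips (205,175 in the crop) are above the hub's bore (207,207). Nothing else has moved. I dwell, then hand in.

{"fn": "apply_moves", "kwargs": {"commands": [[0,0,0,0],[0,0,0,0],[0,0,0,0],[0,0,0,0],[0,0,0,0]]}}

```text
clock: 17.48
eef_pos: [0.5148, 0.2776, 0.1131]
tool_rot: [-0.04, 0.999, 0.0, 0.0]
ft_force: [0.6, 0.6, -0.4]
grip_width: 0.0
grasp_force: 0.0
```

{"fn": "apply_moves", "kwargs": {"commands": [[0,0,0,0],[0,0,0,0],[0,0,0,0],[0,0,0,0],[0,0,0,0]]}}

```text
clock: 17.9
eef_pos: [0.5148, 0.2776, 0.1129]
tool_rot: [-0.04, 0.999, -0.0, -0.0]
ft_force: [-0.4, 0.7, -0.1]
grip_width: 0.0
grasp_force: 0.0
```

{"fn": "apply_moves", "kwargs": {"commands": [[0,0,0,0],[0,0,0,0],[0,0,0,0],[0,0,0,0],[0,0,0,0]]}}

```text
clock: 18.32
eef_pos: [0.5148, 0.2776, 0.113]
tool_rot: [-0.04, 0.999, -0.0, -0.0]
ft_force: [-0.7, 0.3, 0.1]
grip_width: 0.0003
grasp_force: 0.0
```

{"fn": "apply_moves", "kwargs": {"commands": [[0,0,0,0],[0,0,0,0],[0,0,0,0],[0,0,0,0],[0,0,0,0]]}}

```text
clock: 18.73
eef_pos: [0.5148, 0.2777, 0.113]
tool_rot: [-0.04, 0.999, -0.0, 0.0]
ft_force: [-0.2, -0.5, 0.1]
grip_width: -0.0
grasp_force: 0.0
```

{"fn": "apply_moves", "kwargs": {"commands": [[0,0,0,0],[0,0,0,0],[0,0,0,0],[0,0,0,0],[0,0,0,0]]}}

```text
clock: 19.15
eef_pos: [0.5148, 0.2776, 0.113]
tool_rot: [-0.04, 0.999, 0.0, -0.0]
ft_force: [-1.0, 0.8, 0.2]
grip_width: -0.0002
grasp_force: 0.0
```

```bash
python3 -c "
from workcell import bot
print(bot.job_done())"
```

```text
the job is handed in; nothing more can be done
None
```

I pressed the grey lamp's rocker to its stop, pointed at the small sprocket and then the hub for over two seconds each, and handed the job in at about 19 s still pointing at the hub; no verdict was returned.

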